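Level the cutter's sprung plate on its foot and hold it down

TASK

Draw the yellow spirit level straight up out of its slotted holder, stand it along the white stripe on the grey metal plate and let go of it. The plate is sprung and rests on its levelling foot only while it is pushed down, so press on the level to see where the bubble goes, and turn the foot's red wing knob until the bubble lies between the vial's two black rings when you press the level and plate down firmly on the foot. Finish while still holding the level pressed down like this, with the bubble centred, and do not disturb the loose parts lying around.

Things in the scene. Friction and masses are not known exactly. Their poses are not given: they have to be found in the camera images.
- holder: Fixed black slotted holder, 216 x 56 mm, 26 mm high, long axis x, origin at the centre of its underside. The slot, open at the top, is 188 x 27 mm, its floor 4 mm above the bench; its ends are closed.
- level: Loose yellow spirit level, a bar 180 long (x) x 24 thick (y) x 50 mm high (z), 0.2 to 0.4 kg, origin at the centre of its underside. It starts upright in the holder's slot, its x along the holder's x, the upper 28 mm standing out. The green vial lies along x in a notch in the middle of its top edge; its two ends are alike.
- vial_mid (a point): Point of the level midway between the vial's two black rings, 47.5 mm above the level's underside: here the bubble's middle lies when the level is level.
- bubble (a point): Middle of the white bubble (16 mm long). It moves along the level's x, 0.45 mm for each milliradian of the level's tilt, at most 20 mm either way, towards the higher end, and takes about 1.5 s to settle. The rings are about 20 mm apart, so the bubble may lie about 2.5 mm off centre.
- stand: Fixed stand under the plate: black base 220 (x) x 300 (y) x 12 mm, origin at the centre of its underside. The plate's hinge lies along its -y side, the levelling foot at x -50, y +100 mm. The plate's underside is about 55 mm above the bench; its hinge is packed to a height that is not known exactly (it differs by some millimetres), so only the bubble tells when the plate is level.
- plate: Grey metal plate 200 (x) x 225 (y) x 10 mm. Origin on the hinge line (along its x), middle of its -y edge, underside; y runs from the hinge towards the foot, z up, top face at z = 10 mm. A spring holds it lifted 50 milliradians at the foot's side; 3 to 6 N on the level near the foot's end push it down until it meets the foot, a rigid stop at x -50, y 200 mm; 10 N there is firm.
- stripe_mid (a point): Middle of the white stripe on the plate's top face, where the middle of the level's underside belongs. The stripe is 26 mm wide and 180 mm long, along the plate's y (the level's x goes along it, either way round).
- foot: Levelling foot: steel collar 34 mm across on a screw, under a notch in the plate, carrying the red knob above the plate. Origin at the middle of the collar's top face, on which the plate comes to rest; it rises and sinks with the screw.
- knob_grip (a point): Middle of the red wing knob's bar, on the screw's axis, 56 mm above the foot's origin. The bar is 46 long x 10 thick x 26 mm high; the notch and plate are below it.
- knob (a joint): Turn of the red wing knob in rad, anticlockwise from above positive. At 0 the bar's length lies along the stand's x, and it turns with the value. The steep quick-action screw lifts the foot by 3 mm for each rad (so anticlockwise up, clockwise down), which tilts the pressed plate by 15 milliradians for each rad. Range -2 to 3 rad; it stays where it is left and turns with about 0.08 N m.
- disc: Loose bystander: segmented diamond cutting disc, 115 mm across, 5 mm thick, lying flat. Origin at the centre of its underside.
- collar: Loose bystander: aluminium clamp block 55 x 55 x 22 mm with a hole and two wing screws (56 mm high in all, at most). Origin at the centre of its underside.
- grip: Loose bystander: black ribbed handle grip, 124 mm long (x), 44 mm across the end flanges, lying on its side. Origin below its middle on the bench.
- bracket: Loose bystander: bent zinc bracket, 116 mm long (x), 30 mm wide, 30 mm high. Origin near its middle on the bench.
Things that resemble listed ones, but are neither listed nor needed, are in the scene too. Several things have the shape of the level; the one meant has the colours described above.

How it is judged:
By the outcome, as a careful person would: the job done as asked, in the order asked, and still so for the second after the job is handed in, while the arm keeps its last pose, push and grip.
It also fails if it takes over 72 s, if anything falls off the work surface, if the arm or the gripper's body presses on something with over 40 N, if the wrist force passes 120 N, or if a joint passes its speed limit or range.

ROBOT

A 6-joint arm with a two-finger parallel gripper is mounted at the origin on the work surface. World frame = base frame: x ahead of the robot, y to its left, z up, the work surface at z = 0. Lengths are in mm, angles in rad, forces in N, time in s.
With the tool pointing down it reaches from about 275 to 1000 mm from the base axis. Payload 8.4 kg.
Tool frame: the origin (TCP) lies midway between the tips of the shut fingers; the grasp point (between the pads) lies 19 mm behind it; z points along the fingers, y is the line along which they close (so a half turn about z gives the same grasp; the last joint's range is limited). The gripper opens to 85 mm and grips with 20 to 120 N. Pads are 22 mm wide; open, the fingers measure 114 mm over their backs; the gripper's body (76 mm by 85 mm) begins 54 mm behind the grasp point. The pads swing forward as they close: fully open they stand 13 mm farther back than shut.
Start: joints at [1.334, 0.353, 1.633, -0, 1.155, -0.002], TCP at [145.404, 607.853, 231.281] pointing down, gripper open.
Joint ranges: [-2.63, 2.63], [-0.92, 2.1], [0.06, 2.66], [-1.3, 4.44], [0, 2.69], [-3.02, 3.02]. Speed limits (rad/s): [2.22, 2.22, 2.79, 3.14, 3.14, 3.14].

INTERFACE

Orientations are given as [roll, pitch, yaw] about the fixed x, y, z axes, in that order (R = Rz(yaw) Ry(pitch) Rx(roll)).
In Python, from rig import r, imaging gives the robot as it stands. The module is installed in compiled form; this text tells all that it offers.
- The arm moves only by the tool arm_command, never from a script. Its argument "deltas" is a list of rows, each an object of numbers: "hand": the finger opening in mm, from 0 to 85.4; "tx", "ty", "tz": the shift along the tool's x, y, z in mm; "wx", "wy", "wz": the turn, a rotation vector about the tool's x, y, z in rad. A call has 1 to 8 rows; each row shifts and turns the commanded pose from where the row before left it, along the tool's axes as they then stand; what a row does not reach is not made up. A row lasts 1/8 s, in which the tool goes at most 62.5 mm and 10.7 degrees, less where a joint would pass 70% of its speed; a pose out of reach is approached as far as the arm can. A call with a gripper value outside its range is refused whole. The fingers move at their own pace and stop on an object; "squeeze" is the grip in N (left out, the last holds). Time passes only in rows, so rows that do not move let the fingers close. It gives the time, the measured TCP pose, the force, the opening and the grip force at its end, in the units of the state.
- r.sense(): the state, without advancing time (a new reading comes with each control period).
- imaging.grab_frame(name): name is "side" or "top"; returns a dict with "image" (384x512x3 uint8, red, green, blue), "mtx" (3x3 intrinsics, pixels), "D" ([k1, k2, p1, p2, k3] as OpenCV has them; the pictures are not rectified), "world_to_cam" (4x4, takes a point from world to camera coordinates). Camera axes: x right, y up, looking along -z (the intrinsics and any distortion apply to the point x, -y, -z); pixel columns grow to the right and rows downward; lengths in mm; the calibration is good to about 2 mm. A picture is of the moment at which its call begins. There is no depth.
- r.sign_off(): hands the job in; it is judged then, once.
The state is a dict: "clock": time; "qpos": joint angles; "qvel": joint speeds; "joint_efforts": joint torques, N m; "eef_pos": TCP position; "tcp_rot": TCP orientation; "contact_force": force on the tool from outside, world axes, zero at the start; "wrist_torque": the same for the moment, N m; "opening": opening from 0.0 (shut) to 1.0 (fully open); "grasp_force": force on a finger pad.
Only numpy, scipy, OpenCV 4.12 (cv2) and the standard library are available. Lean on these libraries where they do the work, as an engineer would, in place of code of your own. Each camera call takes 0.05 s, during which the arm holds its last target. There are 200 camera calls.

## Working session

There is one attempt and no reset: what is moved stays moved. The work goes in short steps, Python scripts to look and compute and a tool call to move; the robot and the scene stay as the last step left them, time stands still between calls to the robot, and variables do not carry over. Pictures are saved under pics/ and viewed, at most 10 in all, crops included, and the job is handed in when it is done.

Besides the shell and the picture viewer there is one more tool, called after "Request:" by a JSON object that holds its "api" and its "payload", one argument or row to a line. arm_command: Moves the arm, as the interface text tells. Its arguments: {"type":"object","properties":{"deltas":{"type":"array"},"squeeze":{"type":"number"}},"required":["deltas"]}

```bash
mkdir -p pics
cat > h.py <<'E'
import numpy as np, cv2
from rig import r, imaging
def grab(n,save=None):
    f=imaging.grab_frame(n)
    if save: cv2.imwrite('pics/'+save,f['image'][:,:,::-1])
    return f
def ray(f,px):
    u=cv2.undistortPoints(np.array([[px]],float),np.array(f['mtx'],float),np.array(f['D'],float))[0,0]
    M=np.array(f['world_to_cam'],float);R=M[:3,:3];t=M[:3,3]
    return -R.T@t, R.T@np.array([u[0],-u[1],-1.])
def onz(f,px,z):
    c,d=ray(f,px); return c+d*(z-c[2])/d[2]
def proj(f,P):
    M=np.array(f['world_to_cam'],float);p=M[:3,:3]@np.array(P,float)+M[:3,3]
    return cv2.projectPoints(np.array([[p[0],-p[1],-p[2]]]),np.zeros(3),np.zeros(3),np.array(f['mtx'],float),np.array(f['D'],float))[0].ravel()
def two(f,p,g,q):
    a,d=ray(f,p);b,e=ray(g,q)
    s=np.linalg.lstsq(np.c_[d,-e],b-a,rcond=None)[0]
    x,y=a+d*s[0],b+e*s[1]; return (x+y)/2,np.linalg.norm(x-y)
E
python3 - <<'E'
from h import *
np.set_printoptions(precision=1,suppress=True)
a=grab('top','t0.png');b=grab('side','s0.png')
for f in(a,b):print(ray(f,(256,192)),f['mtx'])
print(r.sense())
cv2.imwrite('pics/both0.png',cv2.resize(np.vstack([a['image'],b['image']]),None,fx=.78,fy=.78)[:,:,::-1])
E
```

```text
(array([ 411.4,    7.8, 1067.1]), array([ 0.1, -0. , -1. ])) [[358.2   0.  257. ]
 [  0.  358.2 194.8]
 [  0.    0.    1. ]]
(array([ -48.1, -849.4,  730.3]), array([ 0.5,  0.7, -0.5])) [[394.1   0.  255.1]
 [  0.  394.1 194.5]
 [  0.    0.    1. ]]
{'clock': 0.1, 'qpos': array([ 1.3,  0.4,  1.6, -0. ,  1.2, -0. ]), 'qvel': array([ 0., -0., -0.,  0., -0., -0.]), 'joint_efforts': array([  0. , -60.6, -34.3,   0. ,   0. ,  -0. ]), 'eef_pos': array([145.3, 607.4, 230.6]), 'tcp_rot': array([-3.1,  0. ,  2.9]), 'contact_force': array([-0.4, -0.5, -0.2]), 'wrist_torque': array([0. , 0.1, 0. ]), 'grasp_force': 0.0, 'opening': 0.9993906543674493}
```

View pics/t0.png

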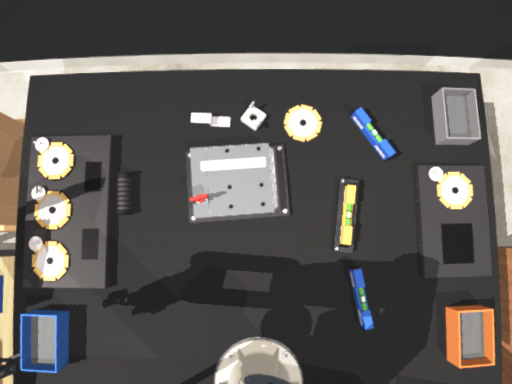

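View pics/s0.png

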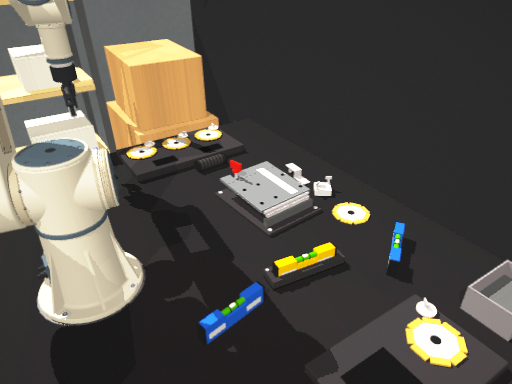

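The top view shows the stand around (237,183), with the stripe at (233,164) and the red knob at (199,198). The yellow level is in its holder at (348,215), and two blue decoys are at (373,133) and (361,298). In the side view the level is at (306,260) and the knob at (236,166).

Run:
```python
from h import *
np.set_printoptions(precision=1,suppress=True)
a=cv2.imread('pics/t0.png');b=cv2.imread('pics/s0.png')
A=cv2.resize(a[170:260,325:375],None,fx=6,fy=6,interpolation=cv2.INTER_CUBIC)
B=cv2.resize(a[140:226,182:294],None,fx=4.4,fy=6*86/86*1.0,interpolation=cv2.INTER_CUBIC)
B=B[:516];A=A[:516]
cv2.imwrite('pics/c0.png',np.hstack([A[:516],B]))
f=grab('top');g=grab('side')
def cen(im,lo,hi,box):
    h=cv2.cvtColor(im,cv2.COLOR_RGB2HSV);m=cv2.inRange(h,lo,hi)
    k=np.zeros_like(m);x0,y0,x1,y1=box;k[y0:y1,x0:x1]=m[y0:y1,x0:x1]
    p=cv2.findNonZero(k);return p.reshape(-1,2).mean(0),cv2.minAreaRect(p),len(p)
Y=cen(f['image'],(20,120,90),(34,255,255),(325,170,375,260));print('yel',Y)
G=cen(f['image'],(40,80,60),(80,255,255),(325,170,375,260));print('green',G, onz(f,G[0],51.5))
G2=cen(g['image'],(40,80,60),(80,255,255),(265,235,345,285));print('greenS',G2,two(f,G[0],g,G2[0]))
K=cen(f['image'],(0,120,80),(8,255,255),(182,180,215,215));print('knob',K,onz(f,K[0],120))
K2=cen(g['image'],(0,120,80),(8,255,255),(222,155,250,185));print('knobS',K2,two(f,K[0],g,K2[0]))
W=cen(f['image'],(0,0,215),(180,40,255),(195,150,275,178));print('stripe',W,[onz(f,p,70) for p in cv2.boxPoints(W[1])],onz(f,W[0],70))
print([onz(f,p,54) for p in cv2.boxPoints(Y[1])])
```

```text
yel (array([346.2, 213.8]), ((347.6034851074219, 214.25865173339844), (11.045050621032715, 59.54361343383789), 4.763641834259033), 232)
green (array([348. , 214.1]), ((347.92938232421875, 214.41763305664062), (3.6047353744506836, 21.09153938293457), 4.39870548248291), 64) [ 480.5 -260.2   51.5]
greenS (array([305.7, 256.4]), ((305.737548828125, 256.1651611328125), (5.650451183319092, 21.45825958251953), 70.34617614746094), 102) (array([ 481.5, -262.1,   46. ]), np.float64(1.5809258369830883))
knob (array([198.3, 197.9]), ((198.32693481445312, 198.63461303710938), (7.2562971115112305, 18.43491554260254), 78.69007110595703), 101) [522.3 156.8 120. ]
knobS (array([235., 166.]), ((235.0, 166.0), (12.0, 12.0), 90.0), 131) (array([522.8, 157.4, 115.8]), np.float64(0.0846798011438912))
stripe (array([235.7, 163.7]), ((237.0, 163.5), (27.0, 74.0), 90.0), 784) [array([665.8, 161.6,  70. ]), array([664.3, -49.8,  70. ]), array([586. , -48.7,  70. ]), array([587.5, 160.5,  70. ])] [625.   59.6  70. ]
[array([ 397.4, -232.8,   54. ]), array([ 566.9, -253. ,   54. ]), array([ 564.1, -285.2,   54. ]), array([ 394.4, -264.3,   54. ])]
```

View pics/c0.png

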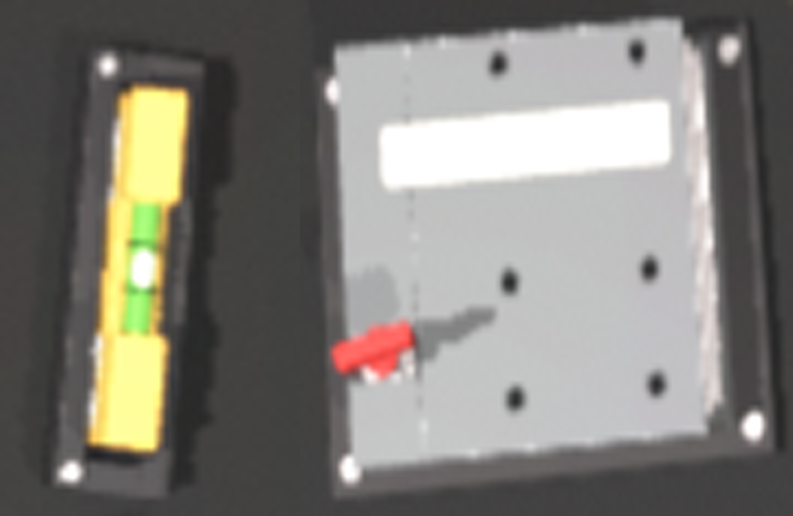

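In the crop the stripe runs from (380,126)/(383,189) to (670,101)/(670,163). The knob bar lies from (335,358) to (412,335), almost along the plate's y. The right edge of the level's top runs from (188,87) to (158,452).

```bash
cat >> h.py <<'E'
def move(P,yaw):
    """tool-frame shift/turn from now to P, pointing down with yaw"""
    from scipy.spatial.transform import Rotation as Ro
    s=r.sense();R=Ro.from_euler('xyz',s['tcp_rot']);T=Ro.from_euler('xyz',[np.pi,0,yaw])
    d=R.inv().apply(np.array(P)-s['eef_pos']);w=(R.inv()*T).as_rotvec()
    print('pos',s['eef_pos'],'rot',s['tcp_rot'],'F',s['contact_force'],'t',s['clock'],'op',s['opening'],s['grasp_force'])
    print('shift',d,'turn',np.round(w,3))
E
python3 - <<'E'
from h import *
np.set_printoptions(precision=3,suppress=True)
f=grab('top')
A=lambda u,v:(325+(u+.5)/6-.5,170+(v+.5)/6-.5)
B=lambda u,v:(182+(u-300+.5)/4.4-.5,140+(v+.5)/6-.5)
print('lev right edge',[onz(f,A(*p),54) for p in((188,87),(158,452))],'TL/BL',[onz(f,A(*p),54) for p in((133,87),(103,450))])
print('stripe',[onz(f,B(*p),z) for p,z in(((380,126),75),((383,189),75),((670,101),66),((670,163),66))])
print('knob ends',[onz(f,B(*p),119) for p in((335,358),(412,335))])
print('screws',[onz(f,B(*p),12) for p in((333,91),(348,468),(729,48),(754,426))])
print('hold screws',[onz(f,A(*p),26) for p in((107,66),(70,472))])
move([530,-257,140],-.02)
E
```

```text
lev right edge [array([ 566.88 , -286.286,   54.   ]), array([ 392.897, -265.044,   54.   ])] TL/BL [array([ 567.02 , -259.417,   54.   ]), array([ 394.222, -238.787,   54.   ])]
stripe [array([633.8  , 160.958,  75.   ]), array([603.547, 158.594,  75.   ]), array([646.565, -26.019,  66.   ]), array([616.469, -25.679,  66.   ])]
knob ends [array([518.876, 180.185, 119.   ]), array([528.858, 133.425, 119.   ])]
screws [array([666.234, 203.35 ,  12.   ]), array([476.494, 190.103,  12.   ]), array([686.394, -68.739,  12.   ]), array([495.336, -82.493,  12.   ])]
hold screws [array([ 581.887, -254.203,   26.   ]), array([ 383.405, -229.14 ,   26.   ])]
pos [145.354 607.65  230.929] rot [-3.141 -0.     2.907] F [ 0.145 -0.208  0.929] t 0.25 op 0.9971626350203111 0.0
shift [-575.256 -751.376   91.402] turn [-0.     0.001  2.927]
```

```bash
cat >> h.py <<'E'
def rows(P,turn,n,tilt=(0,0,0),dyaw=None):
    """n tool-frame rows from present pose to P while turning `turn` about tool z"""
    from scipy.spatial.transform import Rotation as Ro
    s=r.sense();R=Ro.from_euler('xyz',s['tcp_rot']);d=(np.array(P)-s['eef_pos'])/n
    for i in range(n):
        v=R.inv().apply(d);print('{"tx":%d,"ty":%d,"tz":%d,"wz":%.3f},'%(*np.round(v),turn/n),end='' if i%8!=7 else '\n')
        R=R*Ro.from_euler('z',turn/n)
    print()
E
python3 -c "
from h import *
rows([530,-268,150],3.03,20)"
```

```text
{"tx":-29,"ty":-38,"tz":4,"wz":0.151},{"tx":-34,"ty":-33,"tz":4,"wz":0.151},{"tx":-39,"ty":-28,"tz":4,"wz":0.151},{"tx":-43,"ty":-22,"tz":4,"wz":0.151},{"tx":-45,"ty":-15,"tz":4,"wz":0.151},{"tx":-47,"ty":-8,"tz":4,"wz":0.151},{"tx":-48,"ty":-1,"tz":4,"wz":0.151},{"tx":-47,"ty":7,"tz":4,"wz":0.151},
{"tx":-46,"ty":14,"tz":4,"wz":0.151},{"tx":-43,"ty":20,"tz":4,"wz":0.151},{"tx":-40,"ty":27,"tz":4,"wz":0.151},{"tx":-35,"ty":32,"tz":4,"wz":0.151},{"tx":-30,"ty":37,"tz":4,"wz":0.151},{"tx":-24,"ty":41,"tz":4,"wz":0.151},{"tx":-17,"ty":45,"tz":4,"wz":0.151},{"tx":-10,"ty":47,"tz":4,"wz":0.151},
{"tx":-3,"ty":48,"tz":4,"wz":0.151},{"tx":4,"ty":48,"tz":4,"wz":0.151},{"tx":11,"ty":47,"tz":4,"wz":0.151},{"tx":18,"ty":44,"tz":4,"wz":0.151},
```

Request:
{"api": "arm_command", "payload": {
  "deltas": [
    {"tx": -29,"ty": -38,"tz": 4,"wz": 0.151},
    {"tx": -34,"ty": -33,"tz": 4,"wz": 0.151},
    {"tx": -39,"ty": -28,"tz": 4,"wz": 0.151},
    {"tx": -43,"ty": -22,"tz": 4,"wz": 0.151},
    {"tx": -45,"ty": -15,"tz": 4,"wz": 0.151},
    {"tx": -47,"ty": -8,"tz": 4,"wz": 0.151},
    {"tx": -48,"ty": -1,"tz": 4,"wz": 0.151},
    {"tx": -47,"ty": 7,"tz": 4,"wz": 0.151}
  ]
}}

```text
schema error: expected keys hand, tx, ty, tz, wx, wy, wz
```

Request:
{"api": "arm_command", "payload": {
  "deltas": [
    {"tx": -46,"ty": 14,"tz": 4,"wz": 0.151},
    {"tx": -43,"ty": 20,"tz": 4,"wz": 0.151},
    {"tx": -40,"ty": 27,"tz": 4,"wz": 0.151},
    {"tx": -35,"ty": 32,"tz": 4,"wz": 0.151},
    {"tx": -30,"ty": 37,"tz": 4,"wz": 0.151},
    {"tx": -24,"ty": 41,"tz": 4,"wz": 0.151},
    {"tx": -17,"ty": 45,"tz": 4,"wz": 0.151},
    {"tx": -10,"ty": 47,"tz": 4,"wz": 0.151}
  ]
}}

```text
schema error: expected keys hand, tx, ty, tz, wx, wy, wz
```

Request:
{"api": "arm_command", "payload": {
  "deltas": [
    {"tx": -3,"ty": 48,"tz": 4,"wz": 0.151},
    {"tx": 4,"ty": 48,"tz": 4,"wz": 0.151},
    {"tx": 11,"ty": 47,"tz": 4,"wz": 0.151},
    {"tx": 18,"ty": 44,"tz": 4,"wz": 0.151},
    {"hand": 55},
    {"hand": 55}
  ]
}}

```text
schema error: expected keys hand, tx, ty, tz, wx, wy, wz
```

```bash
python3 -c "
from h import *
np.set_printoptions(precision=3,suppress=True)
move([530,-268,32],-.12)
g=grab('side','s1.png')
for P in ([530,-268.5,54],[480.5,-262.4,54],r.sense()['eef_pos']): print(proj(g,P))
cv2.imwrite('pics/s1c.png',cv2.resize(g['image'][130:300,240:370],None,fx=3,fy=3)[:,:,::-1])"
```

```text
pos [145.354 607.65  230.929] rot [-3.141 -0.     2.907] F [ 0.145 -0.208  0.929] t 0.25 op 0.9971626350203111 0.0
shift [-577.818 -762.004  199.408] turn [-0.     0.001  3.027]
[321.401 248.526]
[305.287 254.269]
[ 75.247 116.249]
```

View pics/s1c.png

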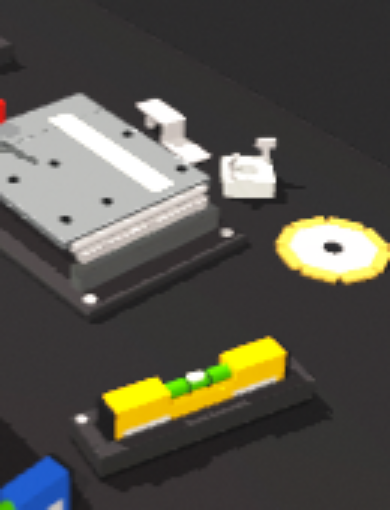

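The moves were refused because every row needs all its keys, so the arm hasn't moved. The crop shows the level in its holder, its middle at (195,385), with the notch in its top edge. I'll resend full rows.

Request:
{"api": "arm_command", "payload": {
  "deltas": [
    {"hand": 85,"tx": -29,"ty": -38,"tz": 4,"wx": 0,"wy": 0,"wz": 0.151},
    {"hand": 85,"tx": -34,"ty": -33,"tz": 4,"wx": 0,"wy": 0,"wz": 0.151},
    {"hand": 85,"tx": -39,"ty": -28,"tz": 4,"wx": 0,"wy": 0,"wz": 0.151},
    {"hand": 85,"tx": -43,"ty": -22,"tz": 4,"wx": 0,"wy": 0,"wz": 0.151},
    {"hand": 85,"tx": -45,"ty": -15,"tz": 4,"wx": 0,"wy": 0,"wz": 0.151},
    {"hand": 85,"tx": -47,"ty": -8,"tz": 4,"wx": 0,"wy": 0,"wz": 0.151},
    {"hand": 85,"tx": -48,"ty": -1,"tz": 4,"wx": 0,"wy": 0,"wz": 0.151},
    {"hand": 85,"tx": -47,"ty": 7,"tz": 4,"wx": 0,"wy": 0,"wz": 0.151}
  ]
}}

```text
clock: 1.3
eef_pos: [299.5, 256.7, 199.4]
tcp_rot: [3.141, -0.0, 1.694]
contact_force: [0.5, 0.3, -0.3]
opening: 0.992
grasp_force: 0.0
```

Request:
{"api": "arm_command", "payload": {
  "deltas": [
    {"hand": 70,"tx": -46,"ty": 14,"tz": 4,"wx": 0,"wy": 0,"wz": 0.151},
    {"hand": 70,"tx": -43,"ty": 20,"tz": 4,"wx": 0,"wy": 0,"wz": 0.151},
    {"hand": 70,"tx": -40,"ty": 27,"tz": 4,"wx": 0,"wy": 0,"wz": 0.151},
    {"hand": 70,"tx": -35,"ty": 32,"tz": 4,"wx": 0,"wy": 0,"wz": 0.151},
    {"hand": 70,"tx": -30,"ty": 37,"tz": 4,"wx": 0,"wy": 0,"wz": 0.151},
    {"hand": 70,"tx": -24,"ty": 41,"tz": 4,"wx": 0,"wy": 0,"wz": 0.151},
    {"hand": 70,"tx": -17,"ty": 45,"tz": 4,"wx": 0,"wy": 0,"wz": 0.151},
    {"hand": 70,"tx": -10,"ty": 47,"tz": 4,"wx": 0,"wy": 0,"wz": 0.151}
  ]
}}

```text
clock: 2.3
eef_pos: [455.8, -92.8, 167.3]
tcp_rot: [3.141, -0.001, 0.485]
contact_force: [0.8, 0.3, 0.6]
opening: 0.821
grasp_force: 0.0
```

Request:
{"api": "arm_command", "payload": {
  "deltas": [
    {"hand": 55,"tx": -3,"ty": 48,"tz": 4,"wx": 0,"wy": 0,"wz": 0.151},
    {"hand": 55,"tx": 4,"ty": 48,"tz": 4,"wx": 0,"wy": 0,"wz": 0.151},
    {"hand": 55,"tx": 11,"ty": 47,"tz": 4,"wx": 0,"wy": 0,"wz": 0.151},
    {"hand": 55,"tx": 18,"ty": 44,"tz": 4,"wx": 0,"wy": 0,"wz": 0.151},
    {"hand": 55,"tx": 0,"ty": 0,"tz": 0,"wx": 0,"wy": 0,"wz": 0}
  ]
}}

```text
clock: 2.92
eef_pos: [535.2, -269.0, 150.9]
tcp_rot: [3.141, -0.001, -0.117]
contact_force: [-0.3, 0.0, -0.4]
opening: 0.643
grasp_force: 0.0
```

```bash
python3 -c "
from h import *
np.set_printoptions(precision=3,suppress=True)
move([530,-268.5,32],-.12)"
```

```text
pos [ 535.246 -268.987  150.899] rot [ 3.141 -0.001 -0.117] F [-0.308  0.043 -0.395] t 2.925 op 0.6430978457906553 0.0
shift [ -5.38    0.044 118.894] turn [ 0.001 -0.001  0.003]
```

Request:
{"api": "arm_command", "payload": {
  "deltas": [
    {"hand": 50,"tx": -3,"ty": 0,"tz": 50,"wx": 0,"wy": 0,"wz": 0},
    {"hand": 50,"tx": -2,"ty": 0,"tz": 50,"wx": 0,"wy": 0,"wz": 0},
    {"hand": 50,"tx": 0,"ty": 0,"tz": 21,"wx": 0,"wy": 0,"wz": 0},
    {"hand": 40,"tx": 0,"ty": 0,"tz": 0,"wx": 0,"wy": 0,"wz": 0},
    {"hand": 15,"tx": 0,"ty": 0,"tz": 0,"wx": 0,"wy": 0,"wz": 0},
    {"hand": 15,"tx": 0,"ty": 0,"tz": 0,"wx": 0,"wy": 0,"wz": 0},
    {"hand": 15,"tx": 0,"ty": 0,"tz": 0,"wx": 0,"wy": 0,"wz": 0},
    {"hand": 15,"tx": 0,"ty": 0,"tz": 0,"wx": 0,"wy": 0,"wz": 0}
  ],
  "squeeze": 80
}}

```text
clock: 3.92
eef_pos: [529.3, -267.1, 31.9]
tcp_rot: [3.139, -0.001, -0.112]
contact_force: [-4.0, -7.7, -2.7]
opening: 0.263
grasp_force: 78.9
```

Request:
{"api": "arm_command", "payload": {
  "deltas": [
    {"hand": 15,"tx": 0,"ty": 0,"tz": -10,"wx": 0,"wy": 0,"wz": 0},
    {"hand": 15,"tx": 0,"ty": 0,"tz": -15,"wx": 0,"wy": 0,"wz": 0},
    {"hand": 15,"tx": 0,"ty": 0,"tz": -30,"wx": 0,"wy": 0,"wz": 0},
    {"hand": 15,"tx": 0,"ty": 0,"tz": -35,"wx": 0,"wy": 0,"wz": 0},
    {"hand": 15,"tx": 0,"ty": 0,"tz": -35,"wx": 0,"wy": 0,"wz": 0},
    {"hand": 15,"tx": 0,"ty": 0,"tz": 0,"wx": 0,"wy": 0,"wz": 0}
  ],
  "squeeze": 80
}}

```text
clock: 4.68
eef_pos: [531.4, -266.5, 159.4]
tcp_rot: [3.139, -0.007, -0.113]
contact_force: [-0.1, -0.3, -3.5]
opening: 0.261
grasp_force: 79.6
```

```bash
python3 -c "
from h import *
np.set_printoptions(precision=3,suppress=True)
s=r.sense();print(s['wrist_torque'],s['contact_force'])
move([621.6,117,155],1.642)
rows([621.6,117,155],-1.757,11)
g=grab('side')
cv2.imwrite('pics/s2c.png',cv2.resize(g['image'][130:300,240:390],None,fx=3,fy=3)[:,:,::-1])"
```

```text
[-0.033 -0.173 -0.009] [-0.065 -0.339 -3.532]
pos [ 531.385 -266.459  159.373] rot [ 3.139 -0.007 -0.113] F [-0.065 -0.339 -3.532] t 4.675 op 0.2607416885331544 79.55799579620361
shift [  46.473 -391.184    3.762] turn [ 0.008 -0.003 -1.755]
{"tx":4,"ty":-36,"tz":0,"wz":-0.160},{"tx":10,"ty":-34,"tz":0,"wz":-0.160},{"tx":15,"ty":-32,"tz":0,"wz":-0.160},{"tx":20,"ty":-30,"tz":0,"wz":-0.160},{"tx":25,"ty":-26,"tz":0,"wz":-0.160},{"tx":28,"ty":-22,"tz":0,"wz":-0.160},{"tx":32,"ty":-17,"tz":0,"wz":-0.160},{"tx":34,"ty":-12,"tz":0,"wz":-0.160},
{"tx":35,"ty":-6,"tz":0,"wz":-0.160},{"tx":36,"ty":-1,"tz":0,"wz":-0.160},{"tx":35,"ty":5,"tz":0,"wz":-0.160},
```

View pics/s2c.png

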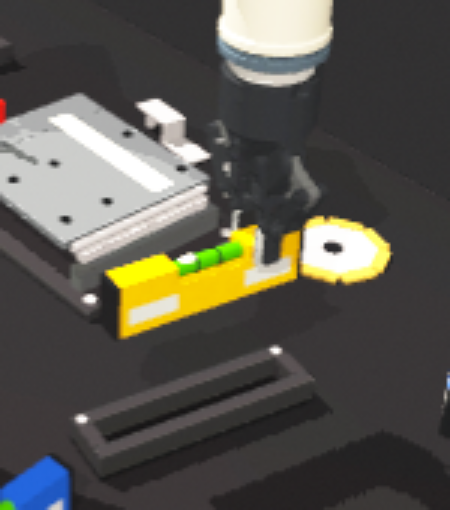

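The level is clear of the holder, with the bubble at about (186,262) in the crop. Next I carry it over to the plate.

Request:
{"api": "arm_command", "payload": {
  "deltas": [
    {"hand": 15,"tx": 4,"ty": -36,"tz": 0,"wx": 0,"wy": 0,"wz": -0.16},
    {"hand": 15,"tx": 10,"ty": -34,"tz": 0,"wx": 0,"wy": 0,"wz": -0.16},
    {"hand": 15,"tx": 15,"ty": -32,"tz": 0,"wx": 0,"wy": 0,"wz": -0.16},
    {"hand": 15,"tx": 20,"ty": -30,"tz": 0,"wx": 0,"wy": 0,"wz": -0.16},
    {"hand": 15,"tx": 25,"ty": -26,"tz": 0,"wx": 0,"wy": 0,"wz": -0.16},
    {"hand": 15,"tx": 28,"ty": -22,"tz": 0,"wx": 0,"wy": 0,"wz": -0.16},
    {"hand": 15,"tx": 32,"ty": -17,"tz": 0,"wx": 0,"wy": 0,"wz": -0.16},
    {"hand": 15,"tx": 34,"ty": -12,"tz": 0,"wx": 0,"wy": 0,"wz": -0.16}
  ]
}}

```text
clock: 5.72
eef_pos: [593.5, 15.2, 153.8]
tcp_rot: [-3.139, 0.001, 1.172]
contact_force: [0.9, -0.3, -2.7]
opening: 0.261
grasp_force: 79.6
```

Request:
{"api": "arm_command", "payload": {
  "deltas": [
    {"hand": 15,"tx": 35,"ty": -6,"tz": 0,"wx": 0,"wy": 0,"wz": -0.16},
    {"hand": 15,"tx": 36,"ty": -1,"tz": 0,"wx": 0,"wy": 0,"wz": -0.16},
    {"hand": 15,"tx": 35,"ty": 5,"tz": 0,"wx": 0,"wy": 0,"wz": -0.16},
    {"hand": 15,"tx": 0,"ty": 0,"tz": 0,"wx": 0,"wy": 0,"wz": 0},
    {"hand": 15,"tx": 0,"ty": 0,"tz": 0,"wx": 0,"wy": 0,"wz": 0}
  ]
}}

```text
clock: 6.35
eef_pos: [617.2, 117.7, 154.0]
tcp_rot: [-3.139, 0.001, 1.646]
contact_force: [-0.9, 0.0, -3.6]
opening: 0.265
grasp_force: 79.5
```

```bash
cat >> h.py <<'E'
def mask(im,lo,hi,box):
    m=cv2.inRange(cv2.cvtColor(im,cv2.COLOR_RGB2HSV),lo,hi);k=np.zeros_like(m);x0,y0,x1,y1=box
    k[y0:y1,x0:x1]=m[y0:y1,x0:x1];p=cv2.findNonZero(k)
    return None if p is None else p.reshape(-1,2)
def two_pic(name,bt,bs):
    f=grab('top');g=grab('side')
    c=[cv2.resize(i['image'][b[1]:b[3],b[0]:b[2]],(390,int(390*(b[3]-b[1])/(b[2]-b[0]))),interpolation=cv2.INTER_CUBIC) for i,b in((f,bt),(g,bs))]
    h=max(x.shape[0] for x in c);c=[cv2.copyMakeBorder(x,0,h-x.shape[0],0,0,cv2.BORDER_CONSTANT) for x in c]
    cv2.imwrite('pics/'+name,np.hstack(c)[:,:,::-1]);return f,g
E
python3 -c "
from h import *
np.set_printoptions(precision=3,suppress=True)
move([621.6,116,110],1.642)
f,g=two_pic('d3.png',(182,130,302,230),(210,120,330,220))
p=mask(f['image'],(20,120,90),(34,255,255),(182,130,302,200));print(cv2.minAreaRect(p),[onz(f,q,178) for q in cv2.boxPoints(cv2.minAreaRect(p))])
"
```

```text
pos [617.205 117.662 153.99 ] rot [-3.139  0.001  1.646] F [-0.923  0.04  -3.637] t 6.35 op 0.26509739970836455 79.51211214065552
shift [-1.963  4.364 43.98 ] turn [-0.002  0.001  0.004]
((246.97915649414062, 154.8951416015625), (17.88999366760254, 97.6654052734375), 70.22392272949219) [array([604.497, 149.537, 178.   ]), array([689.64 , -85.282, 178.   ]), array([645.053, -99.795, 178.   ]), array([561.123, 133.613, 178.   ])]
```

View pics/d3.png

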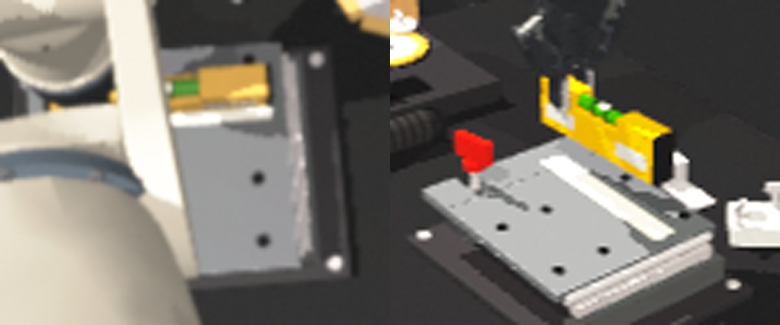

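The top view shows the arm hiding half the stripe. The side view shows the level hovering over the stripe, its vial at about (600,105) in the crop. I match the plate's tilt and lower it.

Request:
{"api": "arm_command", "payload": {
  "deltas": [
    {"hand": 15,"tx": -2,"ty": 4,"tz": 15,"wx": 0,"wy": 0.025,"wz": 0},
    {"hand": 15,"tx": 0,"ty": 0,"tz": 15,"wx": 0,"wy": 0.025,"wz": 0.004},
    {"hand": 15,"tx": -1,"ty": 0,"tz": 10,"wx": 0,"wy": 0,"wz": 0},
    {"hand": 15,"tx": 0,"ty": 0,"tz": 5,"wx": 0,"wy": 0,"wz": 0},
    {"hand": 15,"tx": 0,"ty": 0,"tz": 0,"wx": 0,"wy": 0,"wz": 0}
  ]
}}

```text
clock: 7.08
eef_pos: [622.2, 116.5, 109.8]
tcp_rot: [-3.141, -0.05, 1.643]
contact_force: [-0.2, 0.1, -2.6]
opening: 0.26
grasp_force: 79.5
```

```bash
python3 -c "
from h import *
np.set_printoptions(precision=3,suppress=True)
move([621.6,116,100],1.642);print(r.sense()['wrist_torque'])
f,g=two_pic('d4.png',(182,130,302,230),(210,130,310,210))
"
```

```text
pos [622.246 116.501 109.805] rot [-3.141 -0.05   1.643] F [-0.164  0.052 -2.623] t 7.075 op 0.26020589850188974 79.51497316360474
shift [-0.942 -0.672  9.771] turn [-0.001 -0.05   0.001]
[ 0.088  0.014 -0.011]
```

View pics/d4.png

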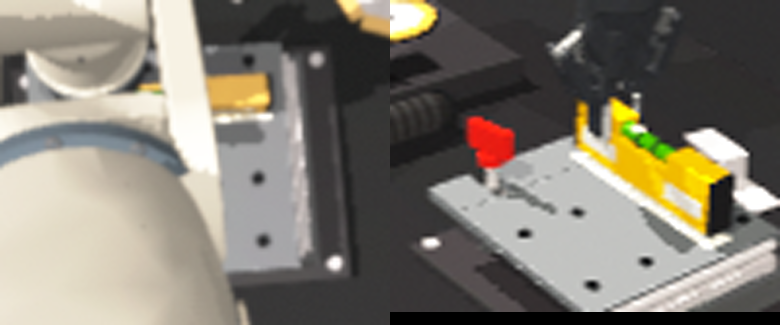

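The level now hovers just above the stripe and lines up with it. Down in small steps to contact.

Request:
{"api": "arm_command", "payload": {
  "deltas": [
    {"hand": 15,"tx": -0.5,"ty": -0.5,"tz": 4,"wx": 0,"wy": 0,"wz": 0},
    {"hand": 15,"tx": 0,"ty": 0,"tz": 3,"wx": 0,"wy": 0,"wz": 0},
    {"hand": 15,"tx": 0,"ty": 0,"tz": 0,"wx": 0,"wy": 0,"wz": 0}
  ]
}}

```text
clock: 7.55
eef_pos: [621.7, 116.3, 103.0]
tcp_rot: [-3.141, -0.05, 1.643]
contact_force: [0.2, -0.2, -3.6]
opening: 0.263
grasp_force: 79.5
```

Request:
{"api": "arm_command", "payload": {
  "deltas": [
    {"hand": 15,"tx": 0,"ty": 0,"tz": 2,"wx": 0,"wy": 0,"wz": 0},
    {"hand": 15,"tx": 0,"ty": 0,"tz": 0,"wx": 0,"wy": 0,"wz": 0}
  ]
}}

```text
clock: 7.8
eef_pos: [621.9, 116.3, 101.1]
tcp_rot: [-3.141, -0.05, 1.643]
contact_force: [0.5, 0.7, -2.8]
opening: 0.265
grasp_force: 79.5
```

Request:
{"api": "arm_command", "payload": {
  "deltas": [
    {"hand": 15,"tx": 0,"ty": 0,"tz": 1.5,"wx": 0,"wy": 0,"wz": 0},
    {"hand": 15,"tx": 0,"ty": 0,"tz": 0,"wx": 0,"wy": 0,"wz": 0}
  ]
}}

```text
clock: 8.05
eef_pos: [622.2, 116.5, 100.3]
tcp_rot: [3.141, -0.05, 1.643]
contact_force: [-1.6, 0.5, 4.4]
opening: 0.267
grasp_force: 80.5
```

Request:
{"api": "arm_command", "payload": {
  "deltas": [
    {"hand": 15,"tx": 0,"ty": 0,"tz": 1.5,"wx": 0,"wy": 0,"wz": 0},
    {"hand": 15,"tx": 0,"ty": 0,"tz": 0,"wx": 0,"wy": 0,"wz": 0}
  ]
}}

```text
clock: 8.3
eef_pos: [622.2, 117.0, 99.0]
tcp_rot: [3.141, -0.051, 1.643]
contact_force: [-3.1, 1.6, 7.3]
opening: 0.261
grasp_force: 80.9
```

Request:
{"api": "arm_command", "payload": {
  "deltas": [
    {"hand": 28,"tx": 0,"ty": 0,"tz": 0,"wx": 0,"wy": 0,"wz": 0},
    {"hand": 34,"tx": 0,"ty": 0,"tz": 0,"wx": 0,"wy": 0,"wz": 0},
    {"hand": 42,"tx": 0,"ty": 0,"tz": 0,"wx": 0,"wy": 0,"wz": 0},
    {"hand": 45,"tx": 0,"ty": 0,"tz": -10,"wx": 0,"wy": 0,"wz": 0},
    {"hand": 45,"tx": 0,"ty": 0,"tz": -25,"wx": 0,"wy": 0,"wz": 0},
    {"hand": 20,"tx": 15,"ty": 0,"tz": -25,"wx": 0,"wy": -0.05,"wz": 0},
    {"hand": 0,"tx": 3,"ty": 0,"tz": 0,"wx": 0,"wy": 0,"wz": 0},
    {"hand": 0,"tx": 0,"ty": 0,"tz": 0,"wx": 0,"wy": 0,"wz": 0}
  ]
}}

```text
clock: 9.3
eef_pos: [620.5, 131.6, 158.6]
tcp_rot: [-3.141, -0.001, 1.644]
contact_force: [0.3, 0.5, -1.0]
opening: -0.001
grasp_force: 0.0
```

```bash
python3 -c "
from h import *
np.set_printoptions(precision=3,suppress=True)
move([619.5,138,135],1.642)
f,g=two_pic('d5.png',(182,130,302,230),(230,140,310,210))
"
```

```text
pos [620.492 131.585 158.557] rot [-3.141 -0.001  1.644] F [ 0.271  0.453 -0.994] t 9.3 op -0.0005936141729759094 0.0
shift [ 6.458 -0.508 23.561] turn [-0.001 -0.001  0.002]
```

View pics/d5.png

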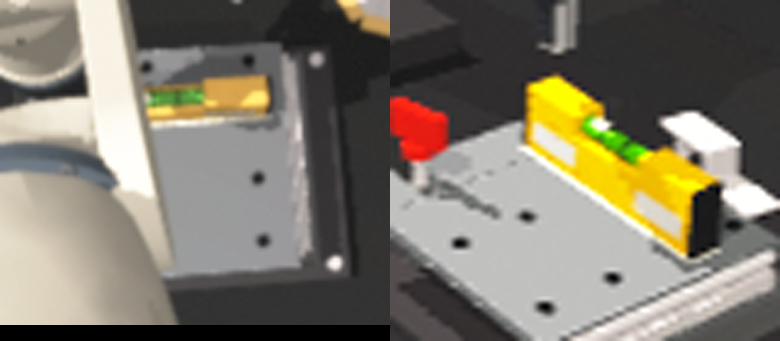

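The level stands on the stripe. Its bubble is at the foot end, (600,125) in the crop, as it should be with the plate lifted. Now I press.

Request:
{"api": "arm_command", "payload": {
  "deltas": [
    {"hand": 0,"tx": 5,"ty": 0,"tz": 15,"wx": 0,"wy": 0,"wz": 0},
    {"hand": 0,"tx": 0,"ty": 0,"tz": 14,"wx": 0,"wy": 0,"wz": 0},
    {"hand": 0,"tx": 0,"ty": 0,"tz": 6,"wx": 0,"wy": 0,"wz": 0},
    {"hand": 0,"tx": 0,"ty": 0,"tz": 5,"wx": 0,"wy": 0,"wz": 0},
    {"hand": 0,"tx": 0,"ty": 0,"tz": 0,"wx": 0,"wy": 0,"wz": 0}
  ]
}}

```text
clock: 10.02
eef_pos: [620.9, 136.9, 120.1]
tcp_rot: [3.141, -0.001, 1.643]
contact_force: [-4.9, 2.3, 11.1]
opening: -0.003
grasp_force: 5.6
```

Request:
{"api": "arm_command", "payload": {
  "deltas": [
    {"hand": 0,"tx": 0,"ty": 0,"tz": 3,"wx": 0,"wy": 0,"wz": 0},
    {"hand": 0,"tx": 0,"ty": 0,"tz": 0,"wx": 0,"wy": 0,"wz": 0}
  ]
}}

```text
clock: 10.28
eef_pos: [621.6, 137.3, 119.1]
tcp_rot: [3.139, -0.001, 1.643]
contact_force: [-8.0, 1.0, 25.5]
opening: 0.002
grasp_force: 12.9
```

Request:
{"api": "arm_command", "payload": {
  "deltas": [
    {"hand": 0,"tx": 0,"ty": 0,"tz": 3,"wx": 0,"wy": 0,"wz": 0},
    {"hand": 0,"tx": 0,"ty": 0,"tz": 0,"wx": 0,"wy": 0,"wz": 0}
  ]
}}

```text
clock: 10.52
eef_pos: [622.4, 137.7, 117.9]
tcp_rot: [3.137, -0.002, 1.643]
contact_force: [-11.7, 2.2, 38.2]
opening: 0.001
grasp_force: 18.7
```

Request:
{"api": "arm_command", "payload": {
  "deltas": [
    {"hand": 0,"tx": 0,"ty": 0,"tz": -4.5,"wx": 0,"wy": 0,"wz": 0},
    {"hand": 0,"tx": 0,"ty": 0,"tz": 0,"wx": 0,"wy": 0,"wz": 0},
    {"hand": 0,"tx": 0,"ty": 0,"tz": 0,"wx": 0,"wy": 0,"wz": 0},
    {"hand": 0,"tx": 0,"ty": 0,"tz": 0,"wx": 0,"wy": 0,"wz": 0},
    {"hand": 0,"tx": 0,"ty": 0,"tz": 0,"wx": 0,"wy": 0,"wz": 0},
    {"hand": 0,"tx": 0,"ty": 0,"tz": 0,"wx": 0,"wy": 0,"wz": 0},
    {"hand": 0,"tx": 0,"ty": 0,"tz": 0,"wx": 0,"wy": 0,"wz": 0},
    {"hand": 0,"tx": 0,"ty": 0,"tz": 0,"wx": 0,"wy": 0,"wz": 0}
  ]
}}

```text
clock: 11.52
eef_pos: [621.0, 137.2, 119.1]
tcp_rot: [3.14, -0.001, 1.643]
contact_force: [-5.0, 2.4, 14.6]
opening: 0.002
grasp_force: 7.4
```

Request:
{"api": "arm_command", "payload": {
  "deltas": [
    {"hand": 0,"tx": 0,"ty": 0,"tz": 0,"wx": 0,"wy": 0,"wz": 0},
    {"hand": 0,"tx": 0,"ty": 0,"tz": 0,"wx": 0,"wy": 0,"wz": 0},
    {"hand": 0,"tx": 0,"ty": 0,"tz": 0,"wx": 0,"wy": 0,"wz": 0},
    {"hand": 0,"tx": 0,"ty": 0,"tz": 0,"wx": 0,"wy": 0,"wz": 0}
  ]
}}

```text
clock: 12.02
eef_pos: [621.0, 137.2, 119.2]
tcp_rot: [3.14, -0.001, 1.643]
contact_force: [-5.5, 2.6, 15.3]
opening: 0.0
grasp_force: 7.4
```

```bash
cat >> h.py <<'E'
def bubble(f,box,base,d,z):
    """bubble & vial centre along direction d (world xy), rays cut with the level's vertical mid-plane through base"""
    n=np.array([-d[1],d[0],0])
    def s(px):
        c,e=ray(f,px);t=((base-c)@n)/(e@n);P=c+e*t
        return (P-base)@np.array([d[0],d[1],0]),P[2]
    G=mask(f['image'],(40,80,50),(85,255,255),box);W=mask(f['image'],(0,0,150),(180,70,255),box)
    return G,W,s
E
python3 -c "
from h import *
np.set_printoptions(precision=1,suppress=True)
f,g=two_pic('d6.png',(182,130,302,230),(262,155,302,185))
base=np.array([625,67,0.]);d=(-.071,.9975)
G,W,s=bubble(g,(262,155,302,185),base,d,0)
gg=np.array([s(p) for p in G]);print('green s range',len(G),np.sort(gg[:,0])[[0,1,2,-3,-2,-1]],gg.mean(0))
h=[p for p in W if abs(s(p)[0])<40];print([(tuple(p),tuple(np.round(s(p),1))) for p in h])
print('proj vial',[proj(g,[625-.071*k,67+.9975*k,115]) for k in(-31,-10,0,10,31)])
"
```

```text
green s range 47 [-29.5 -29.3 -24.6  31.4  31.4  31.4] [  1.5 112.7]
[((np.int32(273), np.int32(166)), (np.float64(15.9), np.float64(117.3))), ((np.int32(274), np.int32(166)), (np.float64(10.7), np.float64(119.5))), ((np.int32(275), np.int32(166)), (np.float64(5.7), np.float64(121.6))), ((np.int32(274), np.int32(167)), (np.float64(10.7), np.float64(115.8))), ((np.int32(275), np.int32(167)), (np.float64(5.6), np.float64(117.9))), ((np.int32(276), np.int32(167)), (np.float64(0.6), np.float64(120.0))), ((np.int32(269), np.int32(179)), (np.float64(36.4), np.float64(58.8))), ((np.int32(270), np.int32(179)), (np.float64(31.1), np.float64(61.2))), ((np.int32(269), np.int32(180)), (np.float64(36.4), np.float64(54.8))), ((np.int32(270), np.int32(180)), (np.float64(31.0), np.float64(57.3))), ((np.int32(271), np.int32(180)), (np.float64(25.7), np.float64(59.7))), ((np.int32(281), np.int32(180)), (np.float64(-25.6), np.float64(82.8))), ((np.int32(269), np.int32(181)), (np.float64(36.4), np.float64(50.9))), ((np.int32(270), np.int32(181)), (np.float64(31.0), np.float64(53.4))), ((np.int32(271), n
[... 1863 characters left out ...]
p.int32(270), np.int32(184)), (np.float64(30.9), np.float64(41.5))), ((np.int32(271), np.int32(184)), (np.float64(25.6), np.float64(44.0))), ((np.int32(272), np.int32(184)), (np.float64(20.2), np.float64(46.5))), ((np.int32(273), np.int32(184)), (np.float64(14.9), np.float64(48.9))), ((np.int32(276), np.int32(184)), (np.float64(-0.7), np.float64(56.1))), ((np.int32(277), np.int32(184)), (np.float64(-5.8), np.float64(58.5))), ((np.int32(282), np.int32(184)), (np.float64(-31.0), np.float64(70.1))), ((np.int32(283), np.int32(184)), (np.float64(-35.9), np.float64(72.4)))]
proj vial [array([282.3, 172. ]), array([278.1, 169.6]), array([276.1, 168.4]), array([274.1, 167.3]), array([270.1, 165. ])]
```

View pics/d6.png

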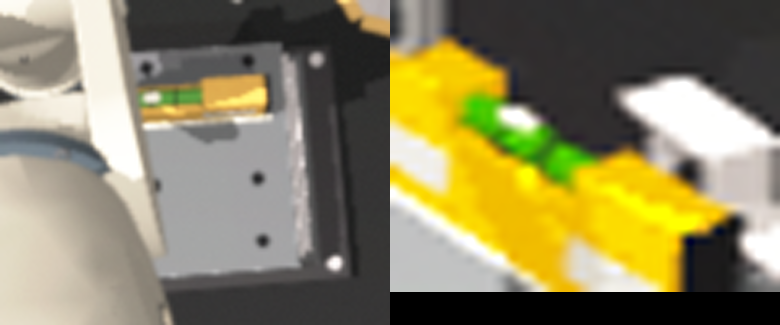

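The side crop shows the bubble at (515,118), towards the foot end of the vial. Casting its pixels gives about +8 mm, and the top view about +10 mm. So the foot is too high, and the knob must be at about +1.7. I'll turn it about 1.3 rad clockwise.

Request:
{"api": "arm_command", "payload": {
  "deltas": [
    {"hand": 0,"tx": 0,"ty": 0,"tz": -10,"wx": 0,"wy": 0,"wz": 0},
    {"hand": 0,"tx": 0,"ty": 0,"tz": -25,"wx": 0,"wy": 0,"wz": 0},
    {"hand": 40,"tx": 0,"ty": 0,"tz": -25,"wx": 0,"wy": 0,"wz": 0},
    {"hand": 40,"tx": 13,"ty": -48,"tz": 0,"wx": 0,"wy": 0,"wz": 0},
    {"hand": 40,"tx": 14,"ty": -47,"tz": 0,"wx": 0,"wy": 0,"wz": -0.138},
    {"hand": 40,"tx": 0,"ty": 0,"tz": 0,"wx": 0,"wy": 0,"wz": 0}
  ]
}}

```text
clock: 12.88
eef_pos: [520.8, 156.6, 177.3]
tcp_rot: [-3.139, 0.0, 1.783]
contact_force: [1.2, 0.3, -0.5]
opening: 0.472
grasp_force: 0.0
```

```bash
python3 -c "
from h import *
np.set_printoptions(precision=3,suppress=True)
f,g=two_pic('d7.png',(182,130,302,230),(210,120,310,200))
K2=mask(g['image'],(0,120,80),(8,255,255),(215,140,260,190));print(K2.mean(0),K2.min(0),K2.max(0))
for z in (103,116,129):print(z,proj(g,[523.9,156.8,z]))
move([523.9,156.8,100],1.781)
"
```

```text
[235.054 166.108] [230 159] [240 172]
103 [235.569 169.353]
116 [235.403 165.897]
129 [235.235 162.403]
pos [524.47  156.662 177.963] rot [3.14 0.   1.78] F [-0.111 -0.069  0.092] t 12.975 op 0.46957756331387507 0.0
shift [ 0.265 -0.639 77.962] turn [ 0.001  0.    -0.001]
```

View pics/d7.png

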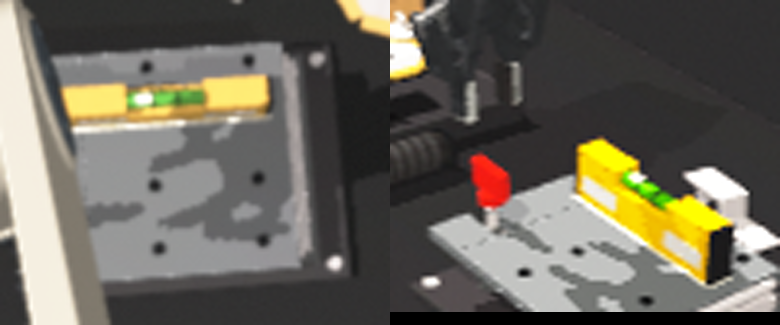

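The side view confirms the knob's height (its pixels average (235,166), which is z 116). Its bar lies between the open fingers. The top crop gives the vial middle at x = 166, so the pressed bubble was about +11 mm off. I'll turn 1.5 rad clockwise.

Request:
{"api": "arm_command", "payload": {
  "deltas": [
    {"hand": 40,"tx": 0,"ty": 0,"tz": 40,"wx": 0,"wy": 0,"wz": 0},
    {"hand": 40,"tx": 0,"ty": 0,"tz": 30,"wx": 0,"wy": 0,"wz": 0},
    {"hand": 40,"tx": 0,"ty": 0,"tz": 7,"wx": 0,"wy": 0,"wz": 0},
    {"hand": 20,"tx": 0,"ty": 0,"tz": 0,"wx": 0,"wy": 0,"wz": 0},
    {"hand": 3,"tx": 0,"ty": 0,"tz": 0,"wx": 0,"wy": 0,"wz": 0},
    {"hand": 3,"tx": 0,"ty": 0,"tz": 0,"wx": 0,"wy": 0,"wz": 0},
    {"hand": 3,"tx": 0,"ty": 0,"tz": 0,"wx": 0,"wy": 0,"wz": 0}
  ],
  "squeeze": 40
}}

```text
clock: 13.85
eef_pos: [523.4, 156.3, 100.9]
tcp_rot: [-3.141, 0.0, 1.781]
contact_force: [-4.9, -1.6, -0.5]
opening: 0.215
grasp_force: 39.4
```

The opening of about 18 mm means the tips have closed on the knob's hub. I'll open and grip 11 mm higher.

Request:
{"api": "arm_command", "payload": {
  "deltas": [
    {"hand": 40,"tx": 0,"ty": 0,"tz": 0,"wx": 0,"wy": 0,"wz": 0},
    {"hand": 40,"tx": 0,"ty": 0,"tz": -11,"wx": 0,"wy": 0,"wz": 0},
    {"hand": 3,"tx": 0,"ty": 0,"tz": 0,"wx": 0,"wy": 0,"wz": 0},
    {"hand": 3,"tx": 0,"ty": 0,"tz": 0,"wx": 0,"wy": 0,"wz": 0},
    {"hand": 3,"tx": 0,"ty": 0,"tz": 0,"wx": 0,"wy": 0,"wz": 0},
    {"hand": 3,"tx": 0,"ty": 0,"tz": 0,"wx": 0,"wy": 0,"wz": 0}
  ],
  "squeeze": 40
}}

```text
clock: 14.6
eef_pos: [523.6, 156.7, 112.6]
tcp_rot: [-3.141, -0.0, 1.78]
contact_force: [-5.3, -1.1, 15.0]
opening: 0.105
grasp_force: 44.2
```

Request:
{"api": "arm_command", "payload": {
  "deltas": [
    {"hand": 3,"tx": 0,"ty": 0,"tz": 0,"wx": 0,"wy": 0,"wz": 0.15},
    {"hand": 3,"tx": 0,"ty": 0,"tz": 0.5,"wx": 0,"wy": 0,"wz": 0.15},
    {"hand": 3,"tx": 0,"ty": 0,"tz": 0.5,"wx": 0,"wy": 0,"wz": 0.15},
    {"hand": 3,"tx": 0,"ty": 0,"tz": 0.5,"wx": 0,"wy": 0,"wz": 0.15},
    {"hand": 3,"tx": 0,"ty": 0,"tz": 0.5,"wx": 0,"wy": 0,"wz": 0.15}
  ]
}}

```text
clock: 15.22
eef_pos: [523.9, 156.5, 110.4]
tcp_rot: [3.141, 0.0, 1.026]
contact_force: [-3.5, -2.3, 12.2]
opening: 0.109
grasp_force: 43.8
```

Request:
{"api": "arm_command", "payload": {
  "deltas": [
    {"hand": 3,"tx": 0,"ty": 0,"tz": 0.5,"wx": 0,"wy": 0,"wz": 0.15},
    {"hand": 3,"tx": 0,"ty": 0,"tz": 0.5,"wx": 0,"wy": 0,"wz": 0.15},
    {"hand": 3,"tx": 0,"ty": 0,"tz": 0.5,"wx": 0,"wy": 0,"wz": 0.15},
    {"hand": 3,"tx": 0,"ty": 0,"tz": 0.5,"wx": 0,"wy": 0,"wz": 0.15},
    {"hand": 3,"tx": 0,"ty": 0,"tz": 0.5,"wx": 0,"wy": 0,"wz": 0.15},
    {"hand": 3,"tx": 0,"ty": 0,"tz": 0,"wx": 0,"wy": 0,"wz": 0}
  ]
}}

```text
clock: 15.98
eef_pos: [524.2, 156.2, 108.1]
tcp_rot: [3.141, -0.0, 0.279]
contact_force: [-3.9, -3.3, 13.3]
opening: 0.103
grasp_force: 44.0
```

Request:
{"api": "arm_command", "payload": {
  "deltas": [
    {"hand": 20,"tx": 0,"ty": 0,"tz": 0,"wx": 0,"wy": 0,"wz": 0},
    {"hand": 40,"tx": 0,"ty": 0,"tz": 0,"wx": 0,"wy": 0,"wz": 0},
    {"hand": 40,"tx": 0,"ty": 0,"tz": -25,"wx": 0,"wy": 0,"wz": 0},
    {"hand": 40,"tx": 0,"ty": 0,"tz": -40,"wx": 0,"wy": 0,"wz": 0},
    {"hand": 20,"tx": 0,"ty": 0,"tz": 0,"wx": 0,"wy": 0,"wz": 0}
  ]
}}

```text
clock: 16.6
eef_pos: [525.8, 157.2, 174.6]
tcp_rot: [-3.141, -0.005, 0.281]
contact_force: [0.5, -0.5, -0.8]
opening: 0.266
grasp_force: 0.0
```

```bash
python3 -c "
from h import *
np.set_printoptions(precision=3,suppress=True)
f=grab('top');g=grab('side')
print(r.sense()['eef_pos'],r.sense()['tcp_rot'],r.sense()['clock'])
K=mask(g['image'],(0,120,80),(8,255,255),(215,140,260,190));print(K.mean(0),K.min(0),K.max(0))
G=mask(f['image'],(40,80,50),(85,255,255),(200,140,260,175));
for i in (f,):
  q=np.array([onz(i,p,119)[1] for p in G]);print('green y',np.sort(q)[[0,1,-2,-1]],len(q),np.array([onz(i,p,119)[0] for p in G]).mean())
rows([620.5,138,165],-1.364,8)
"
```

```text
[523.765 156.605 171.765] [-3.142 -0.     0.281] 16.7
[235.38  167.171] [229 161] [241 174]
green y [37.226 37.232 96.715 96.732] 71 625.2816895599289
{"tx":11,"ty":6,"tz":1,"wz":-0.171},{"tx":10,"ty":7,"tz":1,"wz":-0.171},{"tx":8,"ty":9,"tz":1,"wz":-0.171},{"tx":7,"ty":10,"tz":1,"wz":-0.171},{"tx":5,"ty":11,"tz":1,"wz":-0.171},{"tx":3,"ty":12,"tz":1,"wz":-0.171},{"tx":1,"ty":12,"tz":1,"wz":-0.171},{"tx":-1,"ty":12,"tz":1,"wz":-0.171},
```

Request:
{"api": "arm_command", "payload": {
  "deltas": [
    {"hand": 0,"tx": 11,"ty": 6,"tz": 1,"wx": 0,"wy": 0,"wz": -0.171},
    {"hand": 0,"tx": 10,"ty": 7,"tz": 1,"wx": 0,"wy": 0,"wz": -0.171},
    {"hand": 0,"tx": 8,"ty": 9,"tz": 1,"wx": 0,"wy": 0,"wz": -0.171},
    {"hand": 0,"tx": 7,"ty": 10,"tz": 1,"wx": 0,"wy": 0,"wz": -0.171},
    {"hand": 0,"tx": 5,"ty": 11,"tz": 1,"wx": 0,"wy": 0,"wz": -0.171},
    {"hand": 0,"tx": 3,"ty": 12,"tz": 1,"wx": 0,"wy": 0,"wz": -0.171},
    {"hand": 0,"tx": 1,"ty": 12,"tz": 1,"wx": 0,"wy": 0,"wz": -0.171},
    {"hand": 0,"tx": -1,"ty": 12,"tz": 1,"wx": 0,"wy": 0,"wz": -0.171}
  ]
}}

```text
clock: 17.7
eef_pos: [619.1, 138.2, 161.9]
tcp_rot: [-3.139, 0.0, 1.654]
contact_force: [-0.3, -0.5, 0.4]
opening: -0.005
grasp_force: 0.0
```

Request:
{"api": "arm_command", "payload": {
  "deltas": [
    {"hand": 0,"tx": 0,"ty": 0,"tz": 0,"wx": 0,"wy": 0,"wz": 0},
    {"hand": 0,"tx": 0,"ty": 0,"tz": 0,"wx": 0,"wy": 0,"wz": 0}
  ]
}}

```text
clock: 17.95
eef_pos: [618.7, 138.4, 162.8]
tcp_rot: [-3.139, 0.0, 1.645]
contact_force: [-0.1, -0.1, 0.5]
opening: -0.001
grasp_force: 0.0
```

Request:
{"api": "arm_command", "payload": {
  "deltas": [
    {"hand": 0,"tx": 0,"ty": 1,"tz": 30,"wx": 0,"wy": 0,"wz": 0},
    {"hand": 0,"tx": 0,"ty": 0,"tz": 6,"wx": 0,"wy": 0,"wz": 0},
    {"hand": 0,"tx": 0,"ty": 0,"tz": 4,"wx": 0,"wy": 0,"wz": 0},
    {"hand": 0,"tx": 0,"ty": 0,"tz": 4,"wx": 0,"wy": 0,"wz": 0},
    {"hand": 0,"tx": 0,"ty": 0,"tz": 2,"wx": 0,"wy": 0,"wz": 0},
    {"hand": 0,"tx": 0,"ty": 0,"tz": 0,"wx": 0,"wy": 0,"wz": 0}
  ]
}}

```text
clock: 18.7
eef_pos: [621.1, 139.0, 118.5]
tcp_rot: [3.141, -0.001, 1.649]
contact_force: [-1.0, 1.8, 4.3]
opening: -0.003
grasp_force: 2.1
```

Request:
{"api": "arm_command", "payload": {
  "deltas": [
    {"hand": 0,"tx": 0,"ty": 0,"tz": 3,"wx": 0,"wy": 0,"wz": 0},
    {"hand": 0,"tx": 0,"ty": 0,"tz": 1.5,"wx": 0,"wy": 0,"wz": 0},
    {"hand": 0,"tx": 0,"ty": 0,"tz": 0,"wx": 0,"wy": 0,"wz": 0}
  ]
}}

```text
clock: 19.08
eef_pos: [621.7, 139.2, 115.5]
tcp_rot: [3.139, -0.001, 1.649]
contact_force: [-4.8, 4.1, 17.1]
opening: -0.001
grasp_force: 7.9
```

Request:
{"api": "arm_command", "payload": {
  "deltas": [
    {"hand": 0,"tx": 0,"ty": 0,"tz": 0,"wx": 0,"wy": 0,"wz": 0},
    {"hand": 0,"tx": 0,"ty": 0,"tz": 0,"wx": 0,"wy": 0,"wz": 0},
    {"hand": 0,"tx": 0,"ty": 0,"tz": 0,"wx": 0,"wy": 0,"wz": 0},
    {"hand": 0,"tx": 0,"ty": 0,"tz": 0,"wx": 0,"wy": 0,"wz": 0},
    {"hand": 0,"tx": 0,"ty": 0,"tz": 0,"wx": 0,"wy": 0,"wz": 0},
    {"hand": 0,"tx": 0,"ty": 0,"tz": 0,"wx": 0,"wy": 0,"wz": 0},
    {"hand": 0,"tx": 0,"ty": 0,"tz": 0,"wx": 0,"wy": 0,"wz": 0},
    {"hand": 0,"tx": 0,"ty": 0,"tz": 0,"wx": 0,"wy": 0,"wz": 0}
  ]
}}

```text
clock: 20.08
eef_pos: [621.6, 139.2, 115.5]
tcp_rot: [3.139, -0.001, 1.649]
contact_force: [-4.3, 3.4, 15.4]
opening: -0.002
grasp_force: 7.9
```

Request:
{"api": "arm_command", "payload": {
  "deltas": [
    {"hand": 0,"tx": 0,"ty": 0,"tz": 0,"wx": 0,"wy": 0,"wz": 0},
    {"hand": 0,"tx": 0,"ty": 0,"tz": 0,"wx": 0,"wy": 0,"wz": 0},
    {"hand": 0,"tx": 0,"ty": 0,"tz": 0,"wx": 0,"wy": 0,"wz": 0},
    {"hand": 0,"tx": 0,"ty": 0,"tz": 0,"wx": 0,"wy": 0,"wz": 0},
    {"hand": 0,"tx": 0,"ty": 0,"tz": 0,"wx": 0,"wy": 0,"wz": 0},
    {"hand": 0,"tx": 0,"ty": 0,"tz": 0,"wx": 0,"wy": 0,"wz": 0}
  ]
}}

```text
clock: 20.82
eef_pos: [621.6, 139.2, 115.5]
tcp_rot: [3.139, -0.001, 1.649]
contact_force: [-4.2, 4.7, 16.0]
opening: 0.001
grasp_force: 7.9
```

```bash
cat > m.py <<'E'
from h import *
np.set_printoptions(precision=1,suppress=True)
f=grab('top');g=grab('side')
F=cv2.resize(f['image'][145:170,210:255],None,fx=8,fy=8,interpolation=cv2.INTER_CUBIC)
S=cv2.resize(g['image'][155:180,262:292],None,fx=14,fy=14,interpolation=cv2.INTER_CUBIC)
c=np.zeros((560,430,3),np.uint8);c[:200,:360]=F;c[205:555,:420]=S;cv2.imwrite('pics/m%d.png'%int(r.sense()['clock']),c[:,:,::-1])
base=np.array([625.,67,0]);D=(-.071,.9975)
for n,i,box in(('top',f,(210,145,255,170)),('side',g,(264,158,286,176))):
    im=i['image'].astype(float);W=mask(i['image'],(0,0,120),(180,90,255),box);G=mask(i['image'],(38,80,40),(85,255,255),box)
    G_s=[]; 
    def s(p):
        if n=='top': P=onz(i,p,115.);return (P-base)@np.array([*D,0]),P[0]
        return bubble(i,box,base,D,0)[2](p)
    gs=np.array([s(p) for p in G]);print(n,'green',len(G),np.sort(gs[:,0])[[0,1,2,-3,-2,-1]],'second',np.median(gs[:,1]))
    for p in W:
        q=s(p)
        if abs(q[0])<32 and (n=='top' and abs(q[1]-625)<6 or n=='side' and 108<q[1]<124): print(tuple(map(int,p)),i['image'][p[1],p[0]],np.array(q))
print(r.sense()['contact_force'])
E
python3 m.py; ls pics
```

```text
top green 58 [-29.8 -29.6 -27.3  21.8  22.   22.2] second 625.6222990414781
(221, 159) [143 135 122] [ 29.8 628.7]
(222, 159) [140 132 118] [ 27.1 628.7]
(223, 159) [128 131 100] [ 24.3 628.7]
(228, 159) [120 129  98] [ 10.8 628.6]
(229, 159) [184 185 155] [  8.1 628.6]
(230, 159) [218 214 186] [  5.4 628.5]
(231, 159) [223 220 194] [  2.7 628.5]
(232, 159) [226 222 197] [ -0.  628.5]
(233, 159) [199 203 169] [ -2.7 628.5]
(221, 160) [144 135 123] [ 29.9 625.9]
(222, 160) [139 132 118] [ 27.2 625.9]
(223, 160) [128 137 105] [ 24.5 625.9]
(228, 160) [155 159 133] [ 11.  625.8]
(229, 160) [226 222 199] [  8.3 625.8]
(230, 160) [241 236 222] [  5.6 625.8]
(231, 160) [241 237 223] [  2.9 625.7]
(232, 160) [240 236 221] [  0.2 625.7]
(233, 160) [219 221 187] [ -2.5 625.7]
(221, 161) [142 134 121] [ 30.1 623.2]
(222, 161) [141 133 119] [ 27.4 623.2]
(223, 161) [131 138 107] [ 24.7 623.1]
(228, 161) [132 150 110] [ 11.2 623. ]
(229, 161) [196 203 167] [  8.5 623. ]
(230, 161) [221 222 191] [  5.8 623. ]
(231, 161) [218 220 186] [  3.1 623. ]
(232, 161) [205 212 174] [  0.4 622.9]
(233, 161)
[... 183 characters left out ...]
]
(231, 162) [149 170 111] [  3.2 620.2]
side green 45 [-29.5 -24.6 -19.8  31.4  36.7  36.7] second 108.72520882614549
(274, 167) [110 130  85] [ 10.7 115.8]
(275, 167) [169 163 141] [  5.6 117.9]
(276, 167) [144 138 120] [  0.6 120. ]
(274, 168) [230 233 190] [ 10.6 112.1]
(275, 168) [255 254 249] [  5.5 114.2]
(276, 168) [255 254 250] [  0.5 116.3]
(277, 168) [250 247 234] [ -4.5 118.4]
(278, 168) [125 119 107] [ -9.5 120.5]
(275, 169) [230 242 183] [  5.5 110.5]
(276, 169) [255 254 250] [  0.4 112.6]
(277, 169) [254 253 245] [ -4.6 114.8]
(278, 169) [151 167 115] [ -9.6 116.9]
[-4.   3.6 16.4]
both0.png
c0.png
d3.png
d4.png
d5.png
d6.png
d7.png
m20.png
s0.png
s1.png
s1c.png
s2c.png
t0.png
```

I've used all 10 picture views, so from here I read the rings and bubble as intensity profiles along the vial.

```bash
cat > p.py <<'E'
from h import *
np.set_printoptions(precision=1,suppress=True,linewidth=200)
f=grab('top');g=grab('side')
for n,i in(('top',f),('side',g)):
    im=i['image'].astype(np.float32);out=[]
    for k in np.arange(-40,40.1,2):
        v=[]
        for o,z in ((-2,115),(0,116),(2,116),(0,119)):
            q=proj(i,[625.5-.071*k+o,67+.9975*k,z]);v.append(cv2.remap(im,np.float32([[q[0]]]),np.float32([[q[1]]]),cv2.INTER_LINEAR)[0,0])
        out.append([k,*np.mean(v,0)])
    print(n);print(np.array(out).astype(int).T)
E
python3 p.py
```

```text
top
[[-40 -38 -36 -34 -32 -30 -28 -26 -24 -22 -20 -18 -16 -14 -12 -10  -8  -6  -4  -2   0   2   4   6   8  10  12  14  16  18  20  22  24  26  28  30  32  34  36  38  40]
 [224 224 222 207 179 135 108  95  92  92  92  92  91  89  82  77  80 114 163 210 228 231 232 228 212 166 124  96  97  95  98 108 124 134 141 144 178 216 247 252 252]
 [174 174 173 168 161 155 156 156 155 155 154 154 153 150 137 126 126 153 185 215 227 228 229 225 213 173 150 151 162 159 153 147 139 135 133 136 168 208 242 249 250]
 [ 82  81  81  78  73  66  66  65  64  64  64  63  63  62  57  55  57  88 134 180 204 207 208 203 185 142 101  71  68  66  70  81 101 113 119 123 152 192 229 240 242]]
side
[[-40 -38 -36 -34 -32 -30 -28 -26 -24 -22 -20 -18 -16 -14 -12 -10  -8  -6  -4  -2   0   2   4   6   8  10  12  14  16  18  20  22  24  26  28  30  32  34  36  38  40]
 [246 241 233 215 182 147 106  78  67  61  58  57  57  55  68 100 146 191 224 230 226 215 202 184 152 113  82  68  69  76  92 110 123 131 147 172 200 226 241 245 246]
 [205 198 191 177 157 139 124 122 125 127 124 121 120 109 108 126 160 197 223 228 225 213 199 181 153 126 112 117 125 136 150 163 173 180 186 189 191 193 197 201 203]
 [  0   2   4   9  15  19  23  23  21  20  20  20  18  21  39  72 120 171 211 219 214 201 186 165 129  90  58  35  26  21  15   9   5   2   0   0   0   0   0   0   0]]
```

Request:
{"api": "arm_command", "payload": {
  "deltas": [
    {"hand": 0,"tx": 0,"ty": 0,"tz": -10,"wx": 0,"wy": 0,"wz": 0},
    {"hand": 0,"tx": 0,"ty": 0,"tz": -25,"wx": 0,"wy": 0,"wz": 0},
    {"hand": 0,"tx": 0,"ty": 0,"tz": -25,"wx": 0,"wy": 0,"wz": 0},
    {"hand": 0,"tx": 0,"ty": 0,"tz": 0,"wx": 0,"wy": 0,"wz": 0}
  ]
}}

```text
clock: 21.52
eef_pos: [621.9, 138.4, 175.3]
tcp_rot: [3.138, -0.0, 1.649]
contact_force: [0.3, 0.4, 0.0]
opening: 0.001
grasp_force: 0.0
```

```bash
python3 -c "
from h import *
np.set_printoptions(precision=3,suppress=True)
print(r.sense()['eef_pos'],r.sense()['tcp_rot'],r.sense()['clock'])
rows([524,156.6,175],1.366,8)"
```

```text
[621.938 138.445 175.333] [ 3.138 -0.     1.649] 21.525
{"tx":3,"ty":-12,"tz":0,"wz":0.171},{"tx":1,"ty":-12,"tz":0,"wz":0.171},{"tx":-1,"ty":-12,"tz":0,"wz":0.171},{"tx":-3,"ty":-12,"tz":0,"wz":0.171},{"tx":-5,"ty":-11,"tz":0,"wz":0.171},{"tx":-7,"ty":-10,"tz":0,"wz":0.171},{"tx":-9,"ty":-9,"tz":0,"wz":0.171},{"tx":-10,"ty":-7,"tz":0,"wz":0.171},
```

Request:
{"api": "arm_command", "payload": {
  "deltas": [
    {"hand": 0,"tx": 3,"ty": -12,"tz": 0,"wx": 0,"wy": 0,"wz": 0.171},
    {"hand": 0,"tx": 1,"ty": -12,"tz": 0,"wx": 0,"wy": 0,"wz": 0.171},
    {"hand": 0,"tx": -1,"ty": -12,"tz": 0,"wx": 0,"wy": 0,"wz": 0.171},
    {"hand": 20,"tx": -3,"ty": -12,"tz": 0,"wx": 0,"wy": 0,"wz": 0.171},
    {"hand": 40,"tx": -5,"ty": -11,"tz": 0,"wx": 0,"wy": 0,"wz": 0.171},
    {"hand": 40,"tx": -7,"ty": -10,"tz": 0,"wx": 0,"wy": 0,"wz": 0.171},
    {"hand": 40,"tx": -9,"ty": -9,"tz": 0,"wx": 0,"wy": 0,"wz": 0.171},
    {"hand": 40,"tx": -10,"ty": -7,"tz": 0,"wx": 0,"wy": 0,"wz": 0.171}
  ]
}}

```text
clock: 22.52
eef_pos: [523.0, 155.0, 172.3]
tcp_rot: [3.141, 0.002, 0.275]
contact_force: [1.0, -1.1, -0.0]
opening: 0.469
grasp_force: 0.0
```

Request:
{"api": "arm_command", "payload": {
  "deltas": [
    {"hand": 40,"tx": 0,"ty": 0,"tz": 0,"wx": 0,"wy": 0,"wz": 0},
    {"hand": 40,"tx": 0,"ty": 0,"tz": 0,"wx": 0,"wy": 0,"wz": 0}
  ]
}}

```text
clock: 22.78
eef_pos: [524.3, 155.2, 173.0]
tcp_rot: [3.141, 0.0, 0.285]
contact_force: [0.2, 0.6, 0.3]
opening: 0.469
grasp_force: 0.0
```

```bash
sed 's/67+.9975\*k,z/64.1+.9975*k,z+5.3+.05*k/' p.py > pl.py; python3 pl.py; python3 -c "
from h import *
np.set_printoptions(precision=3,suppress=True)
move([524,156.6,108.5],.281)"
```

```text
top
[[-40 -38 -36 -34 -32 -30 -28 -26 -24 -22 -20 -18 -16 -14 -12 -10  -8  -6  -4  -2   0   2   4   6   8  10  12  14  16  18  20  22  24  26  28  30  32  34  36  38  40]
 [254 254 254 251 240 199 156 131 126 126 125 125 125 123 115 105 100 112 121 125 124 123 122 122 120 110 125 166 235 249 253 253 253 251 230 195 157 211 248 253 253]
 [235 235 235 231 225 218 215 215 214 215 215 215 214 213 195 176 166 188 204 212 213 212 212 211 207 184 182 203 242 251 253 254 254 252 246 233 210 216 227 235 236]
 [117 117 117 112 104  94  90  88  88  88  88  88  88  87  81  75  71  78  84  87  86  86  86  86  84  78  93 136 212 238 248 249 249 242 212 162 104 101 109 117 118]]
side
[[-40 -38 -36 -34 -32 -30 -28 -26 -24 -22 -20 -18 -16 -14 -12 -10  -8  -6  -4  -2   0   2   4   6   8  10  12  14  16  18  20  22  24  26  28  30  32  34  36  38  40]
 [255 255 247 233 218 183 152 118  96  90  91  88  83  76  70  72  79  86  93  93  92  89  89  87  92 127 169 209 226 231 243 249 245 232 217 202 211 238 252 254 255]
 [253 252 241 228 216 190 174 162 164 165 165 161 160 147 131 129 151 166 171 170 173 164 152 137 135 154 178 209 225 230 238 241 234 222 216 210 217 232 243 249 252]
 [  0   0   2   5   9  17  24  31  30  24  22  23  24  26  32  35  29  24  23  26  25  24  26  36  53  96 147 196 219 223 224 218 190 138  85  33   3   0   0   0   0]]
pos [524.491 155.269 173.217] rot [3.142 0.    0.283] F [-0.409 -0.906  0.187] t 22.875 op 0.4659340442723491 0.0
shift [-0.094 -1.419 64.717] turn [0.    0.    0.002]
```

Lifted, the bubble sits at its +20 mm stop, which fixes the vial's middle in both views. The pressed bubble was therefore about +1.5 mm off: inside the rings, but worth a further 0.22 rad clockwise.

Request:
{"api": "arm_command", "payload": {
  "deltas": [
    {"hand": 40,"tx": 0,"ty": -1.5,"tz": 35,"wx": 0,"wy": 0,"wz": 0},
    {"hand": 40,"tx": 0,"ty": 0,"tz": 29,"wx": 0,"wy": 0,"wz": 0},
    {"hand": 20,"tx": 0,"ty": 0,"tz": 0,"wx": 0,"wy": 0,"wz": 0},
    {"hand": 3,"tx": 0,"ty": 0,"tz": 0,"wx": 0,"wy": 0,"wz": 0},
    {"hand": 3,"tx": 0,"ty": 0,"tz": 0,"wx": 0,"wy": 0,"wz": 0},
    {"hand": 3,"tx": 0,"ty": 0,"tz": 0,"wx": 0,"wy": 0,"wz": 0}
  ],
  "squeeze": 40
}}

```text
clock: 23.62
eef_pos: [523.9, 156.5, 109.9]
tcp_rot: [3.141, -0.0, 0.281]
contact_force: [0.4, -3.2, -5.2]
opening: 0.104
grasp_force: 43.9
```

Request:
{"api": "arm_command", "payload": {
  "deltas": [
    {"hand": 3,"tx": 0,"ty": 0,"tz": 0.3,"wx": 0,"wy": 0,"wz": 0.11},
    {"hand": 3,"tx": 0,"ty": 0,"tz": 0.3,"wx": 0,"wy": 0,"wz": 0.11},
    {"hand": 3,"tx": 0,"ty": 0,"tz": 0,"wx": 0,"wy": 0,"wz": 0},
    {"hand": 3,"tx": 0,"ty": 0,"tz": 0,"wx": 0,"wy": 0,"wz": 0}
  ]
}}

```text
clock: 24.12
eef_pos: [523.9, 156.4, 109.3]
tcp_rot: [3.141, -0.001, 0.061]
contact_force: [0.5, -5.2, -4.6]
opening: 0.102
grasp_force: 43.9
```

Request:
{"api": "arm_command", "payload": {
  "deltas": [
    {"hand": 20,"tx": 0,"ty": 0,"tz": 0,"wx": 0,"wy": 0,"wz": 0},
    {"hand": 40,"tx": 0,"ty": 0,"tz": 0,"wx": 0,"wy": 0,"wz": 0},
    {"hand": 40,"tx": 0,"ty": 0,"tz": -25,"wx": 0,"wy": 0,"wz": 0},
    {"hand": 40,"tx": 0,"ty": 0,"tz": -40,"wx": 0,"wy": 0,"wz": 0},
    {"hand": 20,"tx": 0,"ty": 0,"tz": 0,"wx": 0,"wy": 0,"wz": 0}
  ]
}}

```text
clock: 24.75
eef_pos: [525.9, 157.8, 177.2]
tcp_rot: [-3.14, -0.006, 0.061]
contact_force: [-0.4, 0.6, -0.7]
opening: 0.266
grasp_force: 0.0
```

```bash
python3 -c "
from h import *
np.set_printoptions(precision=3,suppress=True)
print(r.sense()['eef_pos'],r.sense()['tcp_rot'],r.sense()['clock'])
rows([620.5,138,163],r.sense()['tcp_rot'][2]-1.645,9)"
```

```text
[525.903 157.769 177.187] [-3.14  -0.006  0.061] 24.75
{"tx":10,"ty":3,"tz":2,"wz":-0.176},{"tx":10,"ty":5,"tz":2,"wz":-0.176},{"tx":9,"ty":6,"tz":2,"wz":-0.176},{"tx":8,"ty":8,"tz":2,"wz":-0.176},{"tx":6,"ty":9,"tz":2,"wz":-0.176},{"tx":4,"ty":10,"tz":2,"wz":-0.176},{"tx":3,"ty":10,"tz":2,"wz":-0.176},{"tx":1,"ty":11,"tz":2,"wz":-0.176},
{"tx":-1,"ty":11,"tz":2,"wz":-0.176},
```

Request:
{"api": "arm_command", "payload": {
  "deltas": [
    {"hand": 0,"tx": 10,"ty": 3,"tz": 1,"wx": 0,"wy": 0,"wz": -0.176},
    {"hand": 0,"tx": 10,"ty": 5,"tz": 1,"wx": 0,"wy": 0,"wz": -0.176},
    {"hand": 0,"tx": 9,"ty": 6,"tz": 1,"wx": 0,"wy": 0,"wz": -0.176},
    {"hand": 0,"tx": 8,"ty": 8,"tz": 1,"wx": 0,"wy": 0,"wz": -0.176},
    {"hand": 0,"tx": 6,"ty": 9,"tz": 1,"wx": 0,"wy": 0,"wz": -0.176},
    {"hand": 0,"tx": 4,"ty": 10,"tz": 1,"wx": 0,"wy": 0,"wz": -0.176},
    {"hand": 0,"tx": 3,"ty": 10,"tz": 1,"wx": 0,"wy": 0,"wz": -0.176},
    {"hand": 0,"tx": 1,"ty": 11,"tz": 1,"wx": 0,"wy": 0,"wz": -0.176}
  ]
}}

```text
clock: 25.75
eef_pos: [608.6, 139.2, 165.0]
tcp_rot: [-3.141, -0.0, 1.475]
contact_force: [0.3, -0.8, -0.3]
opening: -0.002
grasp_force: 0.0
```

Request:
{"api": "arm_command", "payload": {
  "deltas": [
    {"hand": 0,"tx": -1,"ty": 11,"tz": 2,"wx": 0,"wy": 0,"wz": -0.176},
    {"hand": 0,"tx": 0,"ty": 0,"tz": 0,"wx": 0,"wy": 0,"wz": 0},
    {"hand": 0,"tx": 0,"ty": 0,"tz": 0,"wx": 0,"wy": 0,"wz": 0}
  ]
}}

```text
clock: 26.12
eef_pos: [618.8, 137.0, 163.4]
tcp_rot: [-3.141, -0.0, 1.641]
contact_force: [-0.1, -0.6, -0.7]
opening: -0.003
grasp_force: 0.0
```

Total descent last time was about 51.5 from 162.8, so now about 52.5 from 163.4.

Request:
{"api": "arm_command", "payload": {
  "deltas": [
    {"hand": 0,"tx": 0,"ty": 1,"tz": 30,"wx": 0,"wy": 0,"wz": 0},
    {"hand": 0,"tx": 0,"ty": 0,"tz": 7,"wx": 0,"wy": 0,"wz": 0},
    {"hand": 0,"tx": 0,"ty": 0,"tz": 4,"wx": 0,"wy": 0,"wz": 0},
    {"hand": 0,"tx": 0,"ty": 0,"tz": 4,"wx": 0,"wy": 0,"wz": 0},
    {"hand": 0,"tx": 0,"ty": 0,"tz": 4,"wx": 0,"wy": 0,"wz": 0},
    {"hand": 0,"tx": 0,"ty": 0,"tz": 3,"wx": 0,"wy": 0,"wz": 0},
    {"hand": 0,"tx": 0,"ty": 0,"tz": 0,"wx": 0,"wy": 0,"wz": 0},
    {"hand": 0,"tx": 0,"ty": 0,"tz": 0,"wx": 0,"wy": 0,"wz": 0}
  ]
}}

```text
clock: 27.12
eef_pos: [621.7, 137.9, 114.7]
tcp_rot: [3.138, -0.001, 1.644]
contact_force: [-6.4, 3.0, 20.2]
opening: 0.0
grasp_force: 10.6
```

Request:
{"api": "arm_command", "payload": {
  "deltas": [
    {"hand": 0,"tx": 0,"ty": 0,"tz": 0,"wx": 0,"wy": 0,"wz": 0},
    {"hand": 0,"tx": 0,"ty": 0,"tz": 0,"wx": 0,"wy": 0,"wz": 0},
    {"hand": 0,"tx": 0,"ty": 0,"tz": 0,"wx": 0,"wy": 0,"wz": 0},
    {"hand": 0,"tx": 0,"ty": 0,"tz": 0,"wx": 0,"wy": 0,"wz": 0},
    {"hand": 0,"tx": 0,"ty": 0,"tz": 0,"wx": 0,"wy": 0,"wz": 0},
    {"hand": 0,"tx": 0,"ty": 0,"tz": 0,"wx": 0,"wy": 0,"wz": 0}
  ]
}}

```text
clock: 27.88
eef_pos: [621.7, 137.9, 114.6]
tcp_rot: [3.138, -0.001, 1.644]
contact_force: [-7.4, 4.2, 21.1]
opening: -0.003
grasp_force: 10.5
```

Request:
{"api": "arm_command", "payload": {
  "deltas": [
    {"hand": 0,"tx": 0,"ty": 0,"tz": 0,"wx": 0,"wy": 0,"wz": 0},
    {"hand": 0,"tx": 0,"ty": 0,"tz": 0,"wx": 0,"wy": 0,"wz": 0},
    {"hand": 0,"tx": 0,"ty": 0,"tz": 0,"wx": 0,"wy": 0,"wz": 0},
    {"hand": 0,"tx": 0,"ty": 0,"tz": 0,"wx": 0,"wy": 0,"wz": 0},
    {"hand": 0,"tx": 0,"ty": 0,"tz": 0,"wx": 0,"wy": 0,"wz": 0},
    {"hand": 0,"tx": 0,"ty": 0,"tz": 0,"wx": 0,"wy": 0,"wz": 0},
    {"hand": 0,"tx": 0,"ty": 0,"tz": 0,"wx": 0,"wy": 0,"wz": 0},
    {"hand": 0,"tx": 0,"ty": 0,"tz": 0,"wx": 0,"wy": 0,"wz": 0}
  ]
}}

```text
clock: 28.88
eef_pos: [621.7, 137.9, 114.7]
tcp_rot: [3.138, -0.001, 1.644]
contact_force: [-6.4, 3.8, 21.2]
opening: -0.001
grasp_force: 10.5
```

```bash
python3 p.py
```

```text
top
[[-40 -38 -36 -34 -32 -30 -28 -26 -24 -22 -20 -18 -16 -14 -12 -10  -8  -6  -4  -2   0   2   4   6   8  10  12  14  16  18  20  22  24  26  28  30  32  34  36  38  40]
 [224 224 223 213 191 149 114  96  93  93  93  93  92  91  86  88 105 172 210 229 232 231 226 210 169 116  88  88  95  98 107 126 137 142 153 179 225 246 252 252 252]
 [174 174 174 170 164 158 157 156 156 156 156 156 155 153 143 134 135 182 211 227 230 229 224 213 187 148 134 148 161 158 150 142 135 134 144 169 217 241 249 250 250]
 [ 82  82  81  79  74  69  67  65  65  65  65  64  64  63  60  64  83 144 184 206 209 208 201 183 142  93  66  63  67  70  82 103 115 120 130 153 201 229 241 242 242]]
side
[[-40 -38 -36 -34 -32 -30 -28 -26 -24 -22 -20 -18 -16 -14 -12 -10  -8  -6  -4  -2   0   2   4   6   8  10  12  14  16  18  20  22  24  26  28  30  32  34  36  38  40]
 [246 240 231 215 182 145 102  74  64  60  58  58  60  62  88 143 194 216 230 229 219 194 166 127  84  61  56  59  66  77  99 123 143 159 171 188 208 229 241 245 246]
 [203 195 188 174 155 138 123 121 123 126 124 122 123 115 124 159 197 217 228 227 217 193 168 136 104  92  95 110 122 135 150 164 174 178 182 186 189 192 196 200 202]
 [  0   2   5   9  15  19  23  23  21  20  21  21  22  28  62 122 176 202 220 220 208 180 148 106  63  40  30  24  23  20  14   8   4   2   0   0   0   0   0   0   0]]
```

The bubble is now between the rings: about -0.2 mm off centre from the top camera and -0.6 mm from the side. The press is steady at about 21 N, so I'm handing in.

```bash
python3 -c "
from rig import r
print(r.sign_off())"
```

```text
the job is handed in; nothing more can be done
None
```

The job is handed in at about 29 s of the 72 s allowed: the level stands on the stripe, pressed down with about 21 N, and the bubble reads within about 0.6 mm of centre; I saw no loose part disturbed but did not check them at the end.

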